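# Slide the spot plate out over the end of the reagent ledge

## Task

Push the white porcelain spot plate along the ledge with your fingertips, towards the blue wash-up tray, until about a third of its length sticks out past that end of the ledge, so that the person washing up can get hold of it by its edge. Leave it lying flat and roughly straight along the ledge, not sticking out over the ledge's long front side. Only push it, never pick it up, lift or tip it, and leave the jar, the vial, the tube rack and the tray where they stand.

Things in the scene. Friction and masses are not known exactly. Their poses are not given: they have to be found in the camera images.
- ledge: Fixed grey ledge board, 260 (x) by 460 (y) by 18 mm, flat top 120 mm over the bench. Origin at bench level under its centre; z up, y along it. Both short ends (y = +230, -230 mm) are open, no lip. Front side x = -130 mm, towards the robot, no lip; at the back a thin steel rail at x = +121 mm, its top 44 mm above the board. Slightly turned in yaw.
- spot_plate: Loose white porcelain spot plate with twelve shallow wells, flat on the ledge's front half near its middle: 90 (its x) by 110 (its y, the length) by 7 mm thick, about 0.16 kg. Origin at the centre of its underside, z up. Its y lies along the ledge's y, turned up to 17 degrees either way. It tips off the end if more than half sticks out.
- tray: Loose open blue plastic wash-up tray, 280 (x) by 200 (y) by 70 mm high, standing on the bench just beyond one end of the ledge; which end changes. It marks the end to push towards. Origin at the centre of its underside. Leave alone.
- tube_rack: Loose orange test-tube rack, 100 (x) by 200 (y) mm, 132 mm high over the tube caps, standing on the bench just beyond the other end of the ledge. Origin at the centre of its underside. Leave alone.
- jar: Loose glass jar with green cap, 54 mm diameter, 75 mm high, standing on the back half of the ledge. Origin at the centre of its underside. Leave alone.
- vial: Loose small amber vial with yellow cap, 28 mm diameter, 48 mm high, standing on the back half of the ledge. Origin at the centre of its underside. Leave alone.
Not all that is in view belongs to the job. Of the things like the spot_plate, leave any that is green or purple; of the rest the larger one is meant.

How it is judged:
On the way:
1. a finger touches the spot plate (contact force between the fingers and spot_plate above 0.15 N).
At the end, for the whole second after the job is handed in: The spot plate rests flat on the ledge with 22 to 48 mm of its 110 mm length past the end nearest the blue tray, its length within 0.2 rad of the ledge's, its centre at least 45 mm in from the front side, at rest; the jar, vial, tray and rack are within 20 mm of where they stood (((y of tray in the frame of ledge above 0 m and y of spot_plate in the frame of ledge between 0.197 and 0.223 m) or (y of tray in the frame of ledge below 0 m and y of spot_plate in the frame of ledge between -0.223 and -0.197 m)) and angle between the y axis of spot_plate and the y axis of ledge, either way round below 0.2 rad and x of spot_plate in the frame of ledge between -0.085 and 0.075 m and z of spot_plate in the frame of ledge between 0.117 and 0.123 m and angle between spot_plate's own z axis and vertical below 0.05 rad and linear speed of spot_plate below 0.01 m/s and distance of each of jar, vial, tray, tube_rack from where it was at the start of the episode below 0.02 m); the robot touches nothing.
It fails at once if the spot plate is lifted (more than 12 mm) off the ledge (z of spot_plate in the frame of ledge above 0.132 m).
It fails at once if the spot plate is tipped or falls off the ledge (angle between spot_plate's own z axis and vertical above 0.2 rad or z of spot_plate in the frame of ledge below 0.09 m).
It fails at once if the jar, vial, tray or rack is moved more than 20 mm, lifted or tipped (distance of any of jar, vial, tray, tube_rack from where it was at the start of the episode above 0.02 m or angle between any of jar, vial, tray, tube_rack's own z axis and vertical above 0.25 rad).
It also fails if it takes over 45 s, if anything falls off the work surface, if the arm or the gripper's body presses on something with over 40 N, if the wrist force passes 120 N, or if a joint passes its speed limit or range.

## Robot

A 6-joint arm with a two-finger parallel gripper is mounted at the origin on the work surface. World frame = base frame: x ahead of the robot, y to its left, z up, the work surface at z = 0. Lengths are in m, angles in rad, forces in N, time in s.
With the tool pointing down it reaches from about 0.425 to 0.95 m from the base axis. Payload 3.5 kg.
Tool frame: the origin (TCP) lies at the very end of the fingers, on their centre line; the grasp point (between the pads) lies ctrl.grip_point_offset behind it (ctrl.grip_point_offset is the distance from the TCP to the grasp point, in m); z points along the fingers, y is the direction in which the jaws open and shut (so a half turn about z gives the same grasp; the last joint's range is limited). The gripper opens to 85 mm and grips with 20 to 120 N. Pads are 22 mm wide; open, the fingers measure 114 mm over their backs; the gripper's body (76 mm by 85 mm) begins 54 mm behind the grasp point. The pads swing forward as they close: fully open they stand 13 mm farther back than shut.
Start: joints at [-1.355, 0.286, 1.577, -0, 1.279, -0.15], TCP at [0.241, -0.63, 0.231] pointing down, gripper open.
Joint ranges: [-2.77, 2.77], [-0.9, 2.22], [0.21, 2.48], [-1.53, 4.67], [0.24, 2.81], [-2.84, 2.84]. Speed limits (rad/s): [2.79, 2.79, 3.14, 3.14, 3.14, 3.14].

## Interface

Orientations are given as a unit quaternion [x, y, z, w].
In Python, from plant import ctrl gives the robot as it stands.
- The arm moves only by the tool servo_tool, never from a script. Its argument "increments" is a list of rows, each a list of 5 numbers: the opening, from 0 (shut) to 1 (fully open), then the shift along the world's x, y, z in units of 40 mm (1.0 is 40 mm), then the turn about the world's z in units of 5 degrees (1.0 is 5 degrees). A call has exactly 10 rows; each row is the pose to reach, as a shift and turn from the pose measured when the call began; what a row does not reach only later rows make up. A row lasts 1/12 s, in which the tool goes at most 41.7 mm and 7.16 degrees, less where a joint would pass 70% of its speed; a pose out of reach is approached as far as the arm can. A call with a gripper value outside its range is refused whole. The fingers move at their own pace and stop on an object; "grip_force" is the grip in N (left out, the last holds). Time passes only in rows, so rows that repeat a pose let the fingers close, or fill a call up. It gives the time, the measured TCP pose, the force and the opening at its end, in the units of the state.
- ctrl.get_state(): the state, without advancing time (a new reading comes with each control period).
- ctrl.read_camera(name): name is "scene" or "top" or "wrist"; returns a dict with "frame" (400x640x3 uint8, red, green, blue), "K" (3x3 intrinsics, pixels), "extrinsics" (4x4, takes a point from camera to world coordinates). Camera axes: x right, y down, z forward; pixel columns grow to the right and rows downward; lengths in m; the calibration is good to about 2 mm. A picture is of the moment at which its call begins. There is no depth.
- ctrl.sign_off(): hands the job in, once; it reports no verdict.
Trained networks look in a picture, given as the dict that the camera call returned (one of the last four; its "shot" number tells which), for a name from the list of things; names that differ only in an ending like _2 or _b are one class to them, and where a whole thing is asked for, a point or a joint stands for the part that bears it (a point fixed in the world has none). Each returns a list of dicts, best first, with "conf" (0 to 1); they miss things now and then, are a little off and sometimes report something else, mostly with a low value. They report only what shows in the picture. A call takes as long as a camera call. They do not tell look-alikes from the thing itself.
- ctrl.masks_of(picture, query): "region" (400x640 bool, what is visible of it) and "extent" ([left, top, right, bottom] in pixels, round what is visible of it).
- ctrl.landmark_of(picture, query): "centre" ([row, column] in pixels: a listed point, or the origin of a listed thing).
The state is a dict: "time": time; "qpos": joint angles; "dq": joint speeds; "joint_efforts": joint torques, N m; "eef_pos": TCP position; "tcp_rot": TCP orientation; "contact_force": force on the tool from outside, world axes, zero at the start; "wrist_torque": the same for the moment, N m; "opening": opening from 0.0 (shut) to 1.0 (fully open).
Only numpy, scipy, OpenCV 4.12 (cv2) and the standard library are available. Lean on these libraries where they do the work, as an engineer would, in place of code of your own. Each camera call takes 0.05 s, during which the arm holds its last target. There are 200 camera calls.

## Working session

There is one attempt and no reset: what is moved stays moved. The work goes in short steps, Python scripts to look and compute and a tool call to move; the robot and the scene stay as the last step left them, time stands still between calls to the robot, and variables do not carry over. Pictures are saved under pics/ and viewed, about 8 in all and at most 12, crops included, and the job is handed in when it is done.

Besides the shell and the picture viewer there is one more tool, called in YAML: its name, and indented under it one key for each argument. servo_tool: Moves the arm, as the interface text tells. Its arguments: {"type":"object","properties":{"increments":{"type":"array"},"grip_force":{"type":"number"}},"required":["increments"]}

```bash
mkdir -p pics; ls; cat > h.py <<'E'
import numpy as np, cv2
from plant import ctrl
def ray(p,u,v,z):
    K,E=np.array(p["K"]),np.array(p["extrinsics"])
    d=E[:3,:3]@np.linalg.inv(K)@np.array([u,v,1.]); o=E[:3,3]
    return o+d*(z-o[2])/d[2]
def proj(p,P):
    K,E=np.array(p["K"]),np.array(p["extrinsics"])
    c=np.linalg.inv(E)@np.append(P,1); q=K@c[:3]; return q[:2]/q[2]
def save(p,n): cv2.imwrite(f"pics/{n}.png",p["frame"][:,:,::-1])
E
python3 - <<'E'
from h import *
Z=dict(ledge=.12,spot_plate=.12,tray=0,tube_rack=0,jar=.12,vial=.12)
for c in("top","scene"):
    p=ctrl.read_camera(c); save(p,c+"0")
    for q in Z:
        for r in ctrl.masks_of(p,q)[:4]:
            print(c,q,'M',round(r["conf"],2),np.round(r["extent"]))
        for r in ctrl.landmark_of(p,q)[:4]:
            v,u=r["centre"]; print(c,q,'L',round(r["conf"],2),round(u),round(v),ray(p,u,v,0 if q=="ledge" else Z[q]).round(3))
E
```

```text
pics
top ledge M 0.83 [258. 148. 415. 246.]
top ledge L 0.77 336 198 [ 0.56  -0.068  0.   ]
top spot_plate M 0.96 [320. 197. 357. 228.]
top spot_plate M 0.91 [348. 251. 375. 279.]
top spot_plate M 0.87 [252. 259. 287. 285.]
top spot_plate M 0.71 [313. 110. 351. 150.]
top spot_plate L 0.9 267 271 [0.341 0.152 0.12 ]
top spot_plate L 0.78 360 263 [ 0.357 -0.129  0.12 ]
top spot_plate L 0.77 331 130 [ 0.765 -0.052  0.12 ]
top spot_plate L 0.71 336 214 [ 0.507 -0.062  0.12 ]
top tray M 0.77 [414. 131. 489. 227.]
top tray L 0.71 447 181 [ 0.607 -0.434  0.   ]
top tube_rack M 0.81 [180. 195. 248. 236.]
top tube_rack L 0.7 218 217 [0.508 0.321 0.   ]
top jar M 0.59 [354. 155. 376. 174.]
top jar L 0.58 364 169 [ 0.64  -0.151  0.12 ]
top vial M 0.66 [321. 198. 356. 227.]
top vial L 0.5 285 176 [0.627 0.091 0.12 ]
scene ledge M 0.69 [184. 134. 406. 276.]
scene ledge L 0.92 296 219 [ 0.552 -0.064  0.   ]
scene spot_plate M 0.96 [401. 192. 436. 221.]
scene spot_plate M 0.87 [205. 264. 259. 302.]
scene spot_plate M 0.58 [276. 158. 334. 191.]
scene spot_plate L 0.97 303 178 [ 0.53  -0.054  0.12 ]
scene spot_plate L 0.86 232 282 [0.854 0.034 0.12 ]
scene tray M 0.85 [105. 128. 234. 221.]
scene tray L 0.74 182 182 [ 0.619 -0.415  0.   ]
scene tray L 0.58 452 282 [0.513 0.338 0.   ]
scene tube_rack M 0.66 [402. 220. 507. 314.]
scene tube_rack L 0.71 451 279 [0.507 0.333 0.   ]
scene jar M 0.9 [222. 158. 254. 196.]
scene jar L 0.88 240 190 [ 0.652 -0.144  0.12 ]
scene vial M 0.49 [329. 207. 340. 230.]
scene vial L 0.64 330 229 [0.637 0.099 0.12 ]
```

```bash
python3 - <<'E'
import cv2
a=cv2.imread("pics/top0.png")[90:300,170:500]
cv2.imwrite("pics/top0c.png",cv2.resize(a,(792,504),interpolation=2))
E
```

```text
(no output)
```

View pics/top0c.png

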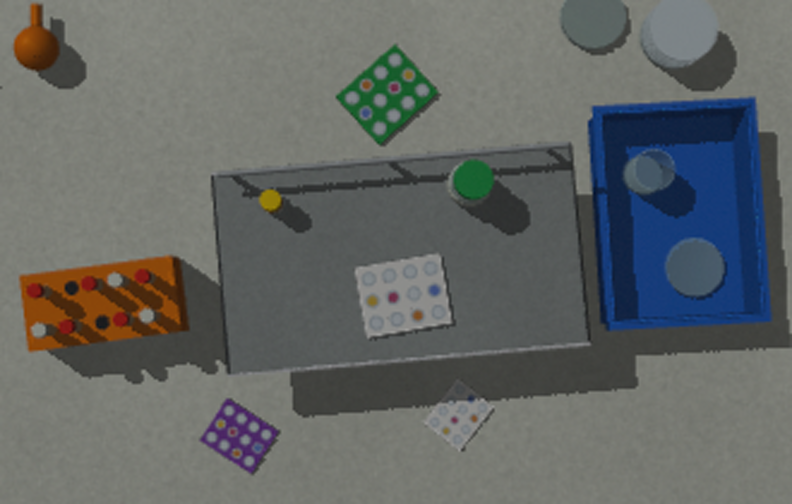

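View pics/scene0.png

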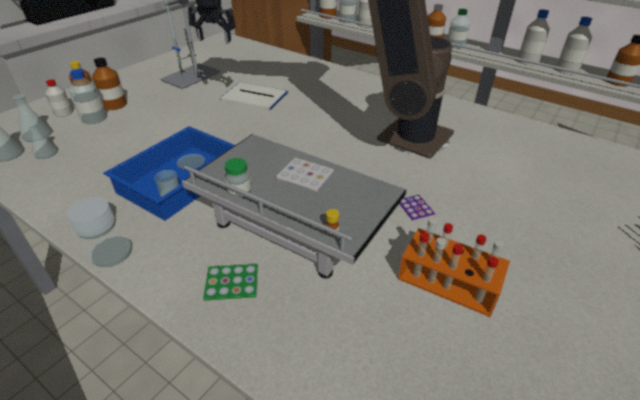

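```bash
python3 - <<'E'
from h import *
from scipy.spatial.transform import Rotation as R
p=ctrl.read_camera("top")
g=cv2.cvtColor(p["frame"],cv2.COLOR_RGB2GRAY)
def refine(pts):
    return cv2.cornerSubPix(g,np.float32(pts).reshape(-1,1,2),(4,4),(-1,-1),(3,50,.01)).reshape(-1,2)
c=refine([[170+230/2.4,90+373/2.4],[170+588/2.4,90+345/2.4]])
A,B=[ray(p,*x,.12) for x in c]; print(c,A.round(4),B.round(4),np.linalg.norm(A-B))
y=(A-B)[:2]/np.linalg.norm((A-B)[:2]); x=np.array([y[1],-y[0]])
O=(A+B)[:2]/2+.13*x; print("ledge O",O.round(4),"yaw deg",np.degrees(np.arctan2(-y[0],y[1])))
m=[r for r in ctrl.masks_of(p,"spot_plate") if abs(r["extent"][0]-320)<6 and abs(r["extent"][1]-197)<6][0]["region"]
v,u=np.nonzero(m); P=np.array([ray(p,a,b,.127)[:2] for a,b in zip(u,v)])
rc=cv2.minAreaRect(np.float32(P*1000)); print("rect",rc)
q=cv2.boxPoints(rc)/1000-O; print("plate box in ledge",np.c_[q@x,q@y].round(4)); d=P.mean(0)-O; print("centre",d@x,d@y)
for n,w in(("jar",(.646,-.148)),("vial",(.632,.095))):
    d=np.array(w)-O; print(n,d@x,d@y)
s=ctrl.get_state(); print(ctrl.grip_point_offset,s["eef_pos"],R.from_quat(s["tcp_rot"]).as_matrix().round(3),s["time"],s["contact_force"])
pw=O+(.055+.011+.05)*y-.05*x; print(x,y)
E
```

```text
[[263.1909  242.58853]
 [415.5922  232.79999]] [0.4267 0.1615 0.12  ] [ 0.4437 -0.2999  0.12  ] 0.46168259365430914
ledge O [ 0.5651 -0.0644] yaw deg 2.1077203105771614
rect ((510.78778076171875, -65.91629028320312), (89.68470764160156, 110.21122741699219), 8.210235595703125)
plate box in ledge [[-0.1048  0.0505]
 [-0.093  -0.0591]
 [-0.0039 -0.0495]
 [-0.0156  0.0601]]
centre -0.05450136594241792 0.0005933409546410623
jar 0.0777890506870306 -0.08649474814466653
vial 0.07273566456704518 0.15685574659229168
0.0187 [ 0.24144625 -0.6303227   0.2313254 ] [[ 0.934  0.358  0.   ]
 [ 0.358 -0.934  0.   ]
 [ 0.    -0.    -1.   ]] 1.4 [-0.3491306  -0.61632779 -0.29970424]
[0.99932345 0.03677836] [-0.03677836  0.99932345]
```

```bash
python3 - <<'E'
from h import *
p=ctrl.read_camera("top")
m=max((r for r in ctrl.masks_of(p,"ledge")),key=lambda r:r["conf"])["region"]
f=cv2.GaussianBlur(cv2.cvtColor(p["frame"],cv2.COLOR_RGB2GRAY).astype(float),(3,3),0)
cols=np.arange(275,408,1)
bot=[(c,np.nonzero(m[:,c])[0].max()+.5) for c in cols]
rows=np.arange(180,228)
L=[(np.nonzero(m[r])[0].min()-.5,r) for r in rows]; Rr=[(np.nonzero(m[r])[0].max()+.5,r) for r in rows]
def fit(pts):
    P=np.float32([ray(p,u,v,.12)[:2] for u,v in pts]); l=cv2.fitLine(P,cv2.DIST_HUBER,0,.01,.01).ravel(); return l
for n,pts in(("front",bot),("left",L),("right",Rr)):
    l=fit(pts); print(n,l.round(4),np.degrees(np.arctan2(l[1],l[0])).round(2))
q=p["frame"][:,:,::-1].copy()
for u,v in bot+L+Rr: q[int(v),int(u)]=(0,0,255)
cv2.imwrite("pics/t1.png",cv2.resize(q[140:255,250:430],None,fx=4.4,fy=4.4,interpolation=0))
E
```

```text
Traceback (most recent call last):
ValueError: zero-size array to reduction operation maximum which has no identity
```

```bash
cat > l.py <<'E'
from h import *
for k in range(5):
    p=ctrl.read_camera("top")
    ms=[r for r in ctrl.masks_of(p,"ledge") if abs(r["extent"][0]-258)<6 and abs(r["extent"][2]-415)<6 and r["extent"][3]>238]
    if ms: break
m=ms[0]["region"]
def run(a): return a[5:-5]
cols=[c for c in range(275,408) if m[:,c].any()]
rows=[r for r in range(180,226) if m[r].any()]
bot=[(c,np.nonzero(m[:,c])[0].max()+.5) for c in cols]
L=[(np.nonzero(m[r])[0].min()-.5,r) for r in rows]; Rr=[(np.nonzero(m[r])[0].max()+.5,r) for r in rows]
def fit(pts):
    P=np.float32([ray(p,u,v,.12)[:2] for u,v in pts]); return cv2.fitLine(P,cv2.DIST_HUBER,0,.01,.01).ravel()
for n,pts in(("front",bot),("left",L),("right",Rr)):
    l=fit(pts); print(n,l.round(4),np.degrees(np.arctan2(l[1],l[0])).round(2))
q=p["frame"][:,:,::-1].copy()
for u,v in bot+L+Rr: q[int(v),int(u)]=(0,0,255)
cv2.imwrite("pics/t1.png",cv2.resize(q[140:255,250:430],None,fx=4.4,fy=4.4,interpolation=0))
E
python3 l.py
```

```text
front [ 0.0572 -0.9984  0.4324 -0.1476] -86.72
left [0.9975 0.0709 0.5467 0.1643] 4.07
right [ 0.9986  0.0525  0.556  -0.293 ] 3.01
```

View pics/t1.png

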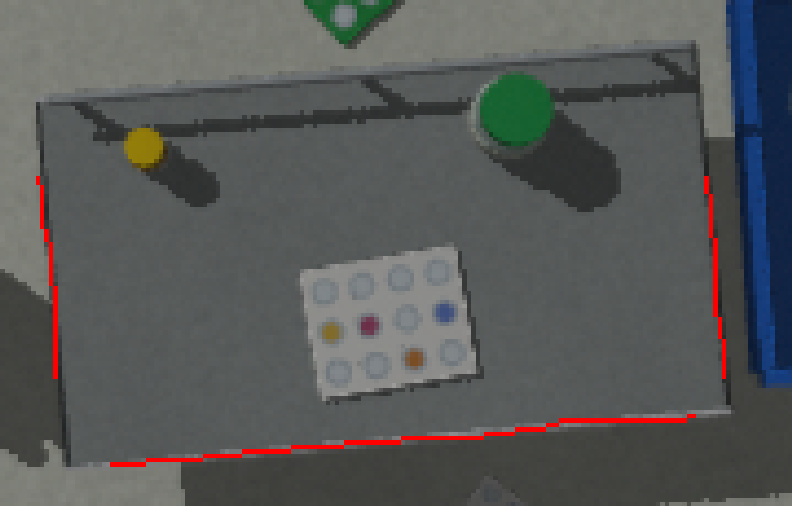

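servo_tool:
  increments:
    - [0.45,0.4,0.7,0,1.0]
    - [0.45,1.0,1.5,0,2.0]
    - [0.45,1.6,2.3,0,3.0]
    - [0.45,2.2,3.1,0,4.0]
    - [0.45,2.8,3.9,0,5.0]
    - [0.45,3.3,4.7,0,6.0]
    - [0.45,3.8,5.5,0,7.0]
    - [0.45,4.2,6.4,0,8.0]
    - [0.45,4.6,7.3,0,9.0]
    - [0.45,4.9,8.2,0,10.0]

```text
time: 2.43
eef_pos: [0.4383, -0.3005, 0.2316]
tcp_rot: [0.813, 0.582, 0.0, 0.0]
contact_force: [0.4, 0.4, -1.2]
opening: 0.451
```

servo_tool:
  increments:
    - [0.45,0.2,1.0,0,0.5]
    - [0.45,0.4,2.0,0,1.0]
    - [0.45,0.6,3.0,0,1.5]
    - [0.45,0.8,4.0,0,2.0]
    - [0.45,1.0,5.0,0,2.5]
    - [0.45,1.2,6.0,0,3.0]
    - [0.45,1.4,7.0,0,3.5]
    - [0.45,1.6,7.8,0,4.0]
    - [0.45,1.7,8.4,0,4.4]
    - [0.45,1.7,8.4,0,4.4]

```text
time: 3.27
eef_pos: [0.5065, 0.0393, 0.2319]
tcp_rot: [0.685, 0.729, 0.001, 0.0]
contact_force: [-0.2, 0.3, -0.7]
opening: 0.45
```

servo_tool:
  increments:
    - [0.45,0,0,-0.4,0]
    - [0.45,0,0,-0.9,0]
    - [0.45,0,0,-1.4,0]
    - [0.45,0,0,-1.8,0]
    - [0.45,0,0,-2.1,0]
    - [0.45,0,0,-2.3,0]
    - [0.45,0,0,-2.4,0]
    - [0.45,0,0,-2.4,0]
    - [0.45,0,0,-2.4,0]
    - [0.45,0,0,-2.4,0]

```text
time: 4.1
eef_pos: [0.5073, 0.0391, 0.137]
tcp_rot: [0.685, 0.729, 0.002, 0.001]
contact_force: [0.7, -0.1, -0.2]
opening: 0.454
```

```bash
python3 - <<'E'
from h import *
p=ctrl.read_camera("wrist"); save(p,"w1")
s=ctrl.get_state(); print(s["eef_pos"],s["contact_force"])
E
```

```text
[0.50731381 0.03915717 0.13703569] [-0.02735217  0.35237038 -0.39289634]
```

View pics/w1.png

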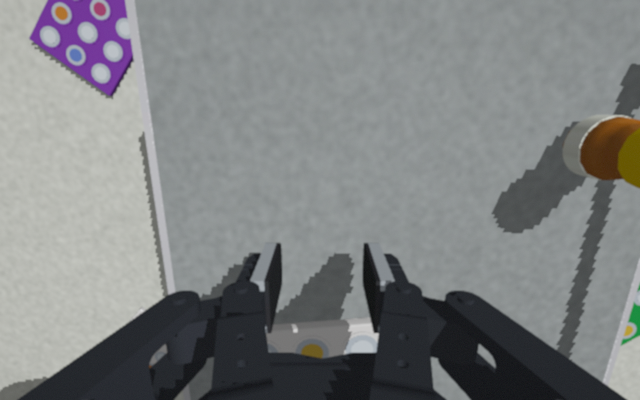

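servo_tool:
  increments:
    - [0.45,0,0,-0.05,0]
    - [0.45,0,0,-0.1,0]
    - [0.45,0,0,-0.15,0]
    - [0.45,0,0,-0.2,0]
    - [0.45,0,0,-0.25,0]
    - [0.45,0,0,-0.3,0]
    - [0.45,0,0,-0.33,0]
    - [0.45,0,0,-0.35,0]
    - [0.45,0,0,-0.35,0]
    - [0.45,0,0,-0.35,0]

```text
time: 4.98
eef_pos: [0.5073, 0.0391, 0.123]
tcp_rot: [0.685, 0.729, 0.002, 0.001]
contact_force: [-0.1, 0.1, -0.1]
opening: 0.452
```

Probe down gently for the board.

servo_tool:
  increments:
    - [0.45,0,0,-0.02,0]
    - [0.45,0,0,-0.03,0]
    - [0.45,0,0,-0.05,0]
    - [0.45,0,0,-0.06,0]
    - [0.45,0,0,-0.08,0]
    - [0.45,0,0,-0.08,0]
    - [0.45,0,0,-0.08,0]
    - [0.45,0,0,-0.08,0]
    - [0.45,0,0,-0.08,0]
    - [0.45,0,0,-0.08,0]

```text
time: 5.82
eef_pos: [0.5074, 0.0391, 0.1198]
tcp_rot: [0.685, 0.729, 0.002, 0.001]
contact_force: [-0.0, -0.7, -0.3]
opening: 0.451
```

servo_tool:
  increments:
    - [0.45,0,0,-0.02,0]
    - [0.45,0,0,-0.03,0]
    - [0.45,0,0,-0.05,0]
    - [0.45,0,0,-0.06,0]
    - [0.45,0,0,-0.06,0]
    - [0.45,0,0,-0.06,0]
    - [0.45,0,0,-0.06,0]
    - [0.45,0,0,-0.06,0]
    - [0.45,0,0,-0.06,0]
    - [0.45,0,0,-0.06,0]

```text
time: 6.65
eef_pos: [0.5075, 0.0391, 0.1187]
tcp_rot: [0.685, 0.729, 0.001, 0.001]
contact_force: [-2.7, -0.5, 7.0]
opening: 0.452
```

servo_tool:
  increments:
    - [0.45,0,0,0.08,0]
    - [0.45,0,0,0.08,0]
    - [0.45,0.02,-0.3,0.08,0]
    - [0.45,0.04,-0.6,0.08,0]
    - [0.45,0.05,-0.8,0.08,0]
    - [0.45,0.06,-1.0,0.08,0]
    - [0.45,0.07,-1.2,0.08,0]
    - [0.45,0.08,-1.4,0.08,0]
    - [0.45,0.09,-1.6,0.08,0]
    - [0.45,0.11,-1.8,0.08,0]

```text
time: 7.48
eef_pos: [0.5117, -0.0337, 0.1218]
tcp_rot: [0.685, 0.729, 0.001, 0.001]
contact_force: [-0.0, 0.7, -1.2]
opening: 0.451
```

```bash
cat > pl.py <<'E'
from h import *
O=np.array([.557,-.065]); t=np.radians(3.4); x=np.array([np.cos(t),np.sin(t)]); y=np.array([-x[1],x[0]])
for c in ("top","scene"):
    p=ctrl.read_camera(c); save(p,c+"n")
    for r in ctrl.masks_of(p,"spot_plate"):
        v,u=np.nonzero(r["region"]); 
        if len(u)<50: continue
        P=np.array([ray(p,a,b,.127)[:2] for a,b in zip(u,v)])
        d=P.mean(0)-O
        if abs(d@x)>.13 or abs(d@y)>.3: continue
        rc=cv2.minAreaRect(np.float32(P*1000)); q=cv2.boxPoints(rc)/1000-O
        print(c,round(r["conf"],2),"mean",(d@x).round(4),(d@y).round(4),"box c",((q.mean(0))@x).round(4),(q.mean(0)@y).round(4),np.round(rc[1],1),"ang",round(rc[2],1)); print(np.c_[q@x,q@y].round(3).tolist())
s=ctrl.get_state(); d=s["eef_pos"][:2]-O; print("tcp",d@x,d@y,s["eef_pos"],s["contact_force"],s["time"])
E
python3 pl.py
```

```text
top 0.94 mean -0.0544 -0.0687 box c -0.0515 -0.0664 [51.2 93.6] ang 88.2
[[-0.1, -0.088], [-0.007, -0.096], [-0.003, -0.045], [-0.096, -0.037]]
scene 0.9 mean -0.0652 0.2834 box c -0.0656 0.2813 [70.3 56.4] ang 55.7
[[-0.109, 0.271], [-0.065, 0.236], [-0.022, 0.292], [-0.066, 0.326]]
scene 0.74 mean -0.0305 -0.0379 box c -0.0437 -0.0268 [ 94.2 115.6] ang 2.8
[[-0.09, 0.031], [-0.091, -0.084], [0.003, -0.085], [0.004, 0.031]]
tcp -0.04309316959593072 0.0343851230693532 [ 0.51194342 -0.0332311   0.12198152] [-0.51297562 -0.08693936 -0.69642608] 7.6833
```

```bash
python3 - <<'E'
import cv2
a=cv2.imread("pics/topn.png")[140:255,250:430]; b=cv2.imread("pics/scenen.png")[120:280,180:420]
a=cv2.resize(a,None,fx=3.3,fy=3.3,interpolation=2);b=cv2.resize(b,None,fx=.85*3.3*.85,fy=.85*3.3*.85,interpolation=2)
import numpy as np
w=max(a.shape[1],b.shape[1]);h=min(b.shape[0],210)
print(a.shape,b.shape)
o=np.zeros((600,800,3),np.uint8);o[:a.shape[0],:a.shape[1]]=a
s=min(220/b.shape[0],1);b=cv2.resize(b,None,fx=s,fy=s);o[a.shape[0]:a.shape[0]+b.shape[0],:b.shape[1]]=b
cv2.imwrite("pics/c2.png",o)
E
```

```text
(380, 594, 3) (381, 572, 3)
```

View pics/c2.png

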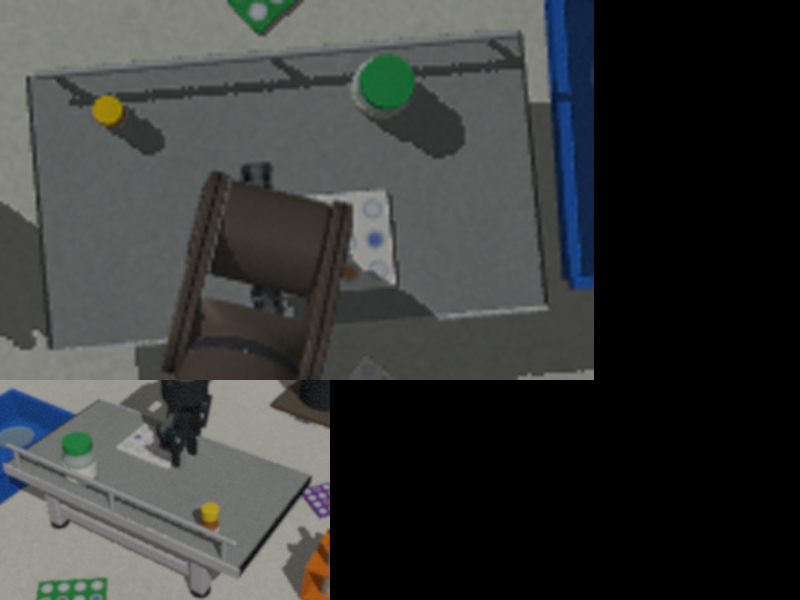

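servo_tool:
  increments:
    - [0.45,0.01,-0.2,0,0]
    - [0.45,0.02,-0.4,0,0]
    - [0.45,0.04,-0.6,0,0]
    - [0.45,0.05,-0.8,0,0]
    - [0.45,0.06,-1.0,0,0]
    - [0.45,0.07,-1.2,0,0]
    - [0.45,0.08,-1.4,0,0]
    - [0.45,0.1,-1.6,0,0]
    - [0.45,0.11,-1.8,0,0]
    - [0.45,0.12,-2.0,0,0]

```text
time: 8.52
eef_pos: [0.5168, -0.1141, 0.122]
tcp_rot: [0.685, 0.729, 0.001, 0.001]
contact_force: [-0.3, -0.3, 0.8]
opening: 0.453
```

servo_tool:
  increments:
    - [0.45,0.01,-0.2,0,0]
    - [0.45,0.02,-0.4,0,0]
    - [0.45,0.04,-0.6,0,0]
    - [0.45,0.05,-0.8,0,0]
    - [0.45,0.06,-1.0,0,0]
    - [0.45,0.07,-1.2,0,0]
    - [0.45,0.08,-1.4,0,0]
    - [0.45,0.09,-1.55,0,0]
    - [0.45,0.1,-1.6,0,0]
    - [0.45,0.1,-1.6,0,0]

```text
time: 9.35
eef_pos: [0.5209, -0.1789, 0.122]
tcp_rot: [0.685, 0.728, 0.001, 0.001]
contact_force: [0.7, 0.5, 0.3]
opening: 0.452
```

```bash
python3 pl.py; python3 - <<'E'
import cv2
a=cv2.imread("pics/topn.png")[140:255,250:430]
cv2.imwrite("pics/c3.png",cv2.resize(a,None,fx=4.4,fy=4.4,interpolation=2))
E
```

```text
top 0.56 mean -0.0417 -0.2197 box c -0.0495 -0.1886 [88.5 95.4] ang 2.4
[[-0.093, -0.14], [-0.095, -0.235], [-0.006, -0.237], [-0.004, -0.142]]
scene 0.89 mean -0.0301 -0.1807 box c -0.0405 -0.1706 [ 87.  113.4] ang 4.4
[[-0.085, -0.115], [-0.083, -0.228], [0.004, -0.227], [0.002, -0.113]]
scene 0.85 mean -0.0642 0.2838 box c -0.0651 0.2831 [76.3 60. ] ang 54.7
[[-0.112, 0.272], [-0.066, 0.235], [-0.018, 0.294], [-0.065, 0.332]]
tcp -0.0428213472129308 -0.11059859063013192 [ 0.52081323 -0.1779435   0.12205458] [0.2111091  0.03052194 0.62117768] 9.55
```

View pics/c3.png

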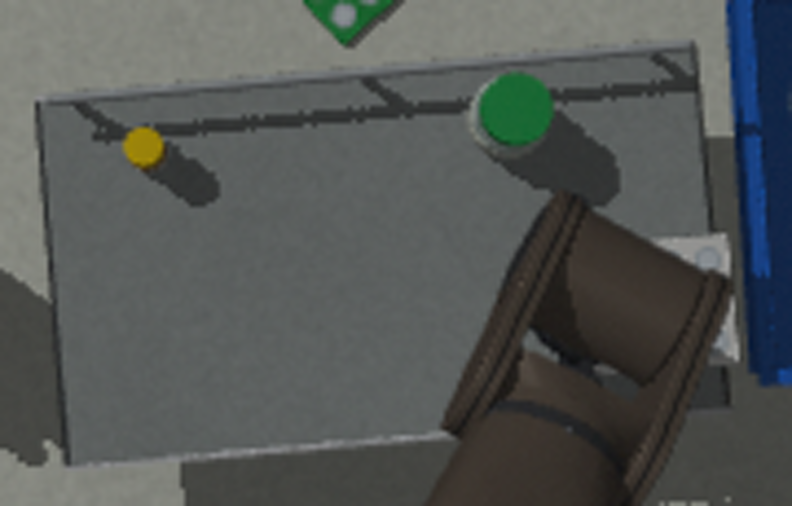

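servo_tool:
  increments:
    - [0.45,0.01,-0.12,0,0]
    - [0.45,0.01,-0.24,0,0]
    - [0.45,0.02,-0.36,0,0]
    - [0.45,0.03,-0.48,0,0]
    - [0.45,0.03,-0.57,0,0]
    - [0.45,0.04,-0.63,0,0]
    - [0.45,0.04,-0.66,0,0]
    - [0.45,0.04,-0.67,0,0]
    - [0.45,0.04,-0.67,0,0]
    - [0.45,0.04,-0.67,0,0]

```text
time: 10.38
eef_pos: [0.5225, -0.2049, 0.1222]
tcp_rot: [0.685, 0.729, 0.001, 0.001]
contact_force: [-0.4, 0.5, 0.2]
opening: 0.451
```

servo_tool:
  increments:
    - [0.45,0,0.3,0,0]
    - [0.45,-0.02,0.9,0,0]
    - [0.45,-0.05,1.6,0.2,0]
    - [0.45,-0.1,2.2,0.7,0]
    - [0.45,-0.2,2.9,1.3,0]
    - [0.45,-0.3,3.7,1.8,0]
    - [0.45,-0.3,4.5,2.2,0]
    - [0.45,-0.3,5.3,2.5,0]
    - [0.45,-0.3,5.6,2.5,0]
    - [0.45,-0.3,5.6,2.5,0]

```text
time: 11.22
eef_pos: [0.5104, 0.022, 0.2231]
tcp_rot: [0.683, 0.73, 0.002, 0.002]
contact_force: [-0.5, -0.1, -0.6]
opening: 0.449
```

```bash
python3 pl.py; python3 - <<'E'
import cv2
a=cv2.imread("pics/topn.png")[140:255,300:430]
cv2.imwrite("pics/c4.png",cv2.resize(a,None,fx=5.2,fy=5.2,interpolation=2))
E
```

```text
top 0.58 mean -0.0517 -0.2081 box c -0.0519 -0.2077 [ 92.5 112.8] ang 3.7
[[-0.098, -0.152], [-0.098, -0.264], [-0.005, -0.264], [-0.006, -0.151]]
scene 0.8 mean -0.0425 -0.1954 box c -0.0427 -0.1948 [ 98.2 118.2] ang 1.8
[[-0.09, -0.134], [-0.094, -0.252], [0.005, -0.255], [0.008, -0.137]]
scene 0.57 mean -0.0656 0.2831 box c -0.0666 0.281 [74.7 59.4] ang 55.6
[[-0.113, 0.27], [-0.066, 0.233], [-0.02, 0.292], [-0.067, 0.329]]
tcp -0.0420478801396956 0.08603910683737594 [0.50992346 0.01839396 0.22091604] [ 0.30159259 -1.12918648  0.35298839] 11.4167
```

View pics/c4.png

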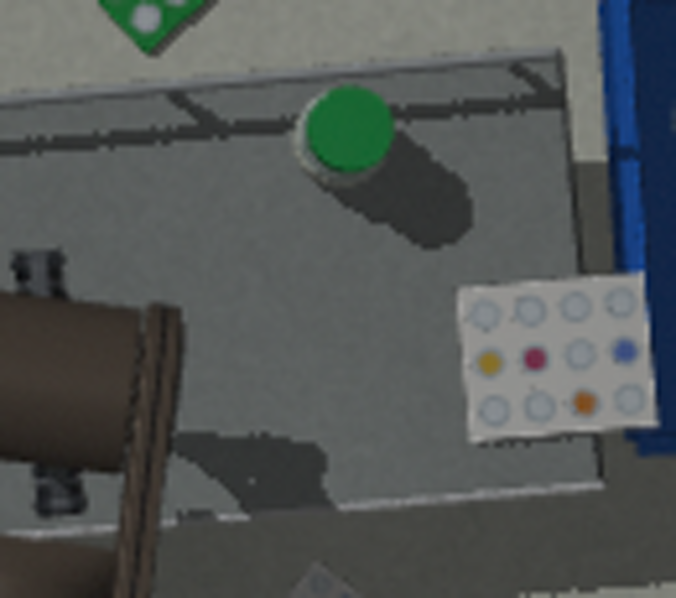

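```bash
python3 - <<'E'
from plant import ctrl
print(ctrl.sign_off())
E
```

```text
the job is handed in; nothing more can be done
None
```

I pushed the white spot plate along the ledge towards the blue tray with the fingertips half open. It now sticks out about a third of its length past that end. The job was handed in at about 11.4 s, with the arm backed off and raised clear. `sign_off` reported no verdict.

**Choice of plate:** four look-alikes showed in the top camera. They were the white plate on the ledge at pixel (336, 214), a smaller white one on the bench (360, 263), a green one (331, 130) and a purple one (267, 271). I took the larger white one.

**Last check from the top camera:**
- **Overhang:** about 35 mm measured in the picture against the ledge end (allowed 22–48 mm). The fit puts the plate's centre at y ≈ -0.208 m (allowed -0.223 to -0.197).
- **Alignment:** within about 1° of the ledge.
- **Distance from the front side:** about 78 mm to the plate's centre (at least 45 mm needed).
- **Other things:** the jar and tray look unmoved in the last picture, and the vial looked unmoved in the one before. I did not check the rack's position at the end.

**Disagreement:** the scene camera's rougher fit put the centre at y ≈ -0.195 m, just outside the allowed range. Its mask came out too large (118 mm for the 110 mm length). I trusted the overhang measured directly in the top picture, which also fits where the fingertips stopped.

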